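# Batch of watch cases into the ultrasonic cleaner with a drop cup

## Robot

A 7-joint arm with a two-finger parallel gripper is mounted at the origin on the work surface. World frame = base frame: x ahead of the robot, y to its left, z up, the work surface at z = 0. Lengths are in m, angles in rad, forces in N, time in s.
With the tool pointing down it reaches from about 0.4 to 0.85 m from the base axis. Payload 4.5 kg.
Tool frame: the origin (TCP) lies between the finger pads; the fingertips stand 19 mm ahead of it and the grasp point (between the pads) is the TCP (r.tips_ahead is the distance from the TCP to the fingertips, in m); z points along the fingers, y is the line along which they close (so a half turn about z gives the same grasp; the last joint's range is limited). The gripper opens to 88 mm and grips with 3 to 60 N. Pads are 18 mm wide; open, the fingers measure 123 mm over their backs; the gripper's body (75 mm by 187 mm) begins 45 mm behind the grasp point.
Start: joints at [1.17, 0.689, -0.195, 1.565, 0.157, 0.902, -0.215], TCP at [0.263, -0.567, 0.258] pointing down, gripper open.
Joint ranges: [-3.01, 3.01], [-0.46, 2.08], [-1.47, 1.51], [0.13, 2.56], [-1, 4.14], [0.04, 2.09], [-2.66, 2.66]. Speed limits (rad/s): [2.57, 2.57, 3.14, 3.14, 3.14, 3.14, 3.14].

## Interface

Orientations are given as a unit quaternion [x, y, z, w].
In Python, from plant import r, cams, models gives the robot as it stands. The module is installed in compiled form; this text tells all that it offers.
- The arm moves only by the tool jog_arm, never from a script. Its arguments are lists of equal length, an entry for each row: "turn": the turn, a rotation vector about the tool's x, y, z in rad, a list of three; "translation": the shift along the tool's x, y, z in m, a list of three; "grip": the closure, from 0 (fully open) to 1 (shut). In form: {"turn": [[ax, ay, az], ...], "translation": [[tx, ty, tz], ...], "grip": [grip, ...]}. A call has 1 to 20 rows; each row is the pose to reach, as a shift and turn from the pose commanded when the call began, along the tool's axes at that moment; what a row does not reach only later rows make up. A row lasts 1/8 s, in which the tool goes at most 62.5 mm and 10.7 degrees, less where a joint would pass 70% of its speed; a pose out of reach is approached as far as the arm can. A call with a gripper value outside its range is refused whole. The fingers move at their own pace and stop on an object; "force" is the grip in N (left out, the last holds). Time passes only in rows, so rows that repeat a pose let the fingers close. It gives the time, the measured TCP pose, the force, the opening and the grip force at its end, in the units of the state.
- r.get_state(): the state, without advancing time (a new reading comes with each control period).
- cams.snapshot(name): name is "scene" or "top" or "wrist"; returns the picture (480x640x3 uint8, red, green, blue); there is no depth.
- cams.camera_params(name): a dict with "fx", "fy", "cx", "cy" (pixels), "eye" and "orientation" of the camera in the world. Camera axes: x right, y up, looking along -z (the intrinsics and any distortion apply to the point x, -y, -z); pixel columns grow to the right and rows downward; lengths in m; the calibration is good to about 2 mm. The wrist camera is an equidistant fisheye: a pixel r from the principal point sees the ray r / f radians off the axis. A picture is of the moment at which its call begins: read the wrist's pose just before it. camera_params takes no time and is no camera call; for the wrist camera it gives the pose at the moment of the call.
- r.finish_job(): hands the job in; it is judged then, once.
Trained networks look in the newest picture that a camera, given by its name, has taken for a name from the list of things; names that differ only in an ending like _2 or _b are one class to them, and where a whole thing is asked for, a point or a joint stands for the part that bears it (a point fixed in the world has none). Each returns a list of dicts, best first, with "p" (0 to 1); they miss things now and then, are a little off and sometimes report something else, mostly with a low value. They report only what shows in the picture. A call takes as long as a camera call. They do not tell look-alikes from the thing itself.
- models.find_in(camera, name): "position" ([x, y, z] in m, in world coordinates, good to about 4 mm: the middle of the surface that is visible of it).
- models.masks_of(camera, name): "pixels" (480x640 bool, what is visible of it).
- models.place_of(camera, name): "position" ([x, y, z] in m, in world coordinates, good to about 4 mm: a listed point, or the origin of a listed thing).
The state is a dict: "clock": time; "q": joint angles; "qd": joint speeds; "joint_torque": joint torques, N m; "tool_pos": TCP position; "eef_rot": TCP orientation; "contact_force": force on the tool from outside, world axes, zero at the start; "moment": the same for the moment, N m; "opening": opening from 0.0 (shut) to 1.0 (fully open); "finger_force": force on a finger pad.
Only numpy, scipy, OpenCV 4.12 (cv2) and the standard library are available. Lean on these libraries where they do the work, as an engineer would, in place of code of your own. Each camera call takes 0.05 s, during which the arm holds its last target. There are 200 camera calls.

## Task

Gather all the empty watch cases from the green mat in the steel drop cup, carry the cup to the ultrasonic cleaner and, holding it low over the tank, push its red release tab against the tank's rim so that the bottom swings open and every case drops in; set the emptied cup back upright and shut on its grey draining mat. Then give the pump bottle two full strokes to dose the cleaning concentrate, its head right down and up again each time, and finally press the cleaner's red start button. Open the cup only over the tank, keep it upright, and leave the other things on the bench where they are.

Things in the scene. Friction and masses are not known exactly. Their poses are not given: they have to be found in the camera images.
- case1_mid (a point): empty rectangular wristwatch case of bright steel, 60 mm long (own x) over its lugs, 28 mm wide (own y), 12 mm thick, 25 g; this point is its centre. It lies flat on the green mat; None means it is absent in this run (or held)
- case2_mid (a point): empty rectangular wristwatch case of brass, 60 mm long (own x) over its lugs, 28 mm wide (own y), 12 mm thick, 25 g; this point is its centre. It lies flat on the green mat; None means it is absent in this run (or held)
- case3_mid (a point): empty rectangular wristwatch case of bright steel, 60 mm long (own x) over its lugs, 28 mm wide (own y), 12 mm thick, 25 g; this point is its centre. It lies flat on the green mat; None means it is absent in this run (or held)
- case4_mid (a point): empty rectangular wristwatch case of dark steel, 60 mm long (own x) over its lugs, 28 mm wide (own y), 12 mm thick, 25 g; this point is its centre. It lies flat on the green mat; None means it is absent in this run (or held)
- case5_mid (a point): empty rectangular wristwatch case of brass, 60 mm long (own x) over its lugs, 28 mm wide (own y), 12 mm thick, 25 g; this point is its centre. It lies flat on the green mat; None means it is absent in this run (or held)
- case6_mid (a point): empty rectangular wristwatch case of dark steel, 60 mm long (own x) over its lugs, 28 mm wide (own y), 12 mm thick, 25 g; this point is its centre. It lies flat on the green mat; None means it is absent in this run (or held)
- cup_grip (a point): grip point of the drop cup, on the axis of its upright black handle, a blade 30 mm wide (cup's y), 12 mm thick (cup's x), its top 24 mm above this point. The bowl's rim lies 28 mm, the bowl's underside 98 mm below this point; the bowl's centre lies 82 mm from it along the cup's +x. Cup with its bottom: 0.25 kg
- cup_bowl (a point): centre of the drop cup's bowl, half-way up; cup's axes, z up. Perforated steel bowl, 104 mm (x) by 96 mm (y) outside, 96 x 88 mm inside, 70 mm high, open at the top; its bottom is a sprung flap, hinged at the handle side. It stands on its walls, so flap and tab are free when it stands on a flat surface
- cup_tab (a point): outer end of the red release tab, 36 mm wide (cup's y), 3 mm thick, which sticks out flat below the handle, 90 mm along the cup's -x from the bowl's centre; its underside is 1.5 mm above the bowl's underside. The tab is one plate with the flap: pushed up relative to the cup (as by lowering the cup with the tab on the tank's rim) it swings the flap down; let go, it springs shut
- flap (a joint): opening angle of the cup's bottom, rad: 0 shut, 1.2 fully open. Hinge along the cup's y, 50 mm along -x from the bowl's centre, 3.5 mm above the underside; flap 96 mm long. Spring-shut with 0.16 Nm plus 0.08 Nm per rad (about 9 N on the tab 18 mm from the hinge). Cases slide out at 0.6 to 1 rad; at 0.8 rad its free edge hangs 70 mm below the hinge
- drain_mat_top (a point): centre of the top of the grey ribbed draining mat, 150 x 140 x 4 mm, flat and fixed, on which the cup stands at the start and must stand at the end; x along its 150 mm side
- tank_mouth (a point): centre of the mouth of the ultrasonic cleaner's tank, at the height of its flat rim, 180 mm above the bench. Tank empty, open at the top, 170 mm (own x) by 200 mm (own y) inside, 135 mm deep; flat rim 20 mm wide all round. Own -x is the side towards the robot, where a white console 50 mm deep, its top 35 mm below the rim, joins the rim's outer edge. Fixed; a pump spout reaches 10 to 20 mm over the tank at its +y end, about 50 mm above the rim
- pump_top (a point): centre of the top of the white pump head, a disc of 34 mm diameter on a white bottle with a blue band that is screwed to the bench at the +y end of the cleaner; a thin spout points from it over the tank. Top 252 mm above the bench when up
- pump (a joint): how far the pump head is pressed down, m: 0 up, 0.018 fully down; spring of 3 N at the top to 8.5 N at the bottom; it rises by itself
- start_top (a point): centre of the top of the red start button, 24 mm in diameter, on the console at the end away from the pump; 167 mm above the bench, pressed straight down; its black housing is 10 mm lower
- start (a joint): how far the start button is pressed, m: 0 up, 0.006 fully down, 5 N; it springs back
- loupe: bystander: black eye loupe, 36 mm across, 34 mm high, standing on the green mat; origin at its underside
- screwdriver: bystander: blue screwdriver, 140 mm long, lying on the bench
- brush: bystander: wooden brush, 160 mm long, lying on the bench
- oil_jar: bystander: amber oil jar with red cap, 40 mm across, 45 mm high
- blower: bystander: orange dust blower, 56 mm across, 85 mm high
- tweezers: bystander: steel tweezers, 120 mm long, lying on the bench
- watch_cushion: bystander: finished watch on a grey cushion, 70 x 50 x 45 mm
Things that resemble listed ones, but are neither listed nor needed, are in the scene too. Leave any turquoise look-alike of the part that bears case6_mid alone. What is shaped like the part that bears case5_mid but blue is not meant.

How it is judged:
By the outcome, as a careful person would: the job done as asked, in the order asked, and still so for the second after the job is handed in, with the robot touching nothing.
Of case1, case2, case3, case4, case5, case6 only 4 to 6 are there at a start; the rules pass over those that are not, and their reading is None.
At some moment in a run one of case1, case2, case3, case4, case5, case6 may be knocked a few centimetres aside while the robot is not near it.
It also fails if it takes over 208 s, if anything falls off the work surface, if the arm or the gripper's body presses on something with over 40 N, if the wrist force passes 120 N, or if a joint passes its speed limit or range.

## Working session

There is one attempt and no reset: what is moved stays moved. The work goes in short steps, Python scripts to look and compute and a tool call to move; the robot and the scene stay as the last step left them, time stands still between calls to the robot, and variables do not carry over. Pictures are saved under pics/ and viewed, at most 14 in all, crops included, and the job is handed in when it is done.

Besides the shell and the picture viewer there is one more tool, called after "Emit:" in YAML: its name, and indented under it one key for each argument. jog_arm: Moves the arm, as the interface text tells. Its arguments: {"type":"object","properties":{"turn":{"type":"array"},"translation":{"type":"array"},"grip":{"type":"array"},"force":{"type":"number"}},"required":["turn","translation","grip"]}

```bash
mkdir -p pics
cat > h.py <<'E'
import numpy as np, cv2
from plant import r, cams, models
from scipy.spatial.transform import Rotation as R
def save(n,f,im=None):
    im=cams.snapshot(n) if im is None else im
    cv2.imwrite('pics/'+f,im[:,:,::-1]); return im
def proj(n,p):
    c=cams.camera_params(n); q=R.from_quat(c['orientation']).inv().apply(np.array(p)-c['eye'])
    x,y,z=q[0],-q[1],-q[2]
    return c['fx']*x/z+c['cx'], c['fy']*y/z+c['cy']
def unproj(n,uv,h):
    c=cams.camera_params(n); uv=np.atleast_2d(uv).astype(float)
    a=(uv[:,0]-c['cx'])/c['fx']; b=(uv[:,1]-c['cy'])/c['fy']
    if n=='wrist':
        t=np.hypot(a,b); s=np.where(t>1e-9,np.sin(t)/np.maximum(t,1e-9),1); d=np.c_[a*s,-b*s,-np.cos(t)]
    else: d=np.c_[a,-b,-np.ones(len(a))]
    d=R.from_quat(c['orientation']).apply(d); e=np.array(c['eye'])
    return e+d*((h-e[2])/d[:,2])[:,None]
E
python3 - <<'E'
from h import *
np.set_printoptions(precision=3,suppress=True)
save('top','top1.png'); 
s=r.get_state(); print(s['clock'],s['tool_pos'],s['eef_rot'],s['opening'],r.tips_ahead)
print(cams.camera_params('top'))
for n in ['case1_mid','case4_mid','case2_mid','cup_grip','cup_bowl','cup_tab','drain_mat_top','tank_mouth','pump_top','start_top','loupe']:
    print(n,[(np.round(d['position'],3).tolist(),round(d['p'],2)) for d in models.place_of('top',n)])
save('scene','scene1.png')
E
```

```text
0.05 [ 0.263 -0.566  0.257] [ 0.976  0.216 -0.    -0.001] 1.0041715948380339 0.019
{'fx': 445.99400046538466, 'fy': 445.99400046538466, 'cx': 322.64126830750877, 'cy': 239.84544205365734, 'eye': array([ 0.452, -0.073,  1.46 ]), 'orientation': array([ 0.029, -0.031, -0.706,  0.707])}
case1_mid [([0.511, -0.345, 0.007], 0.51)]
case4_mid []
case2_mid [([0.413, -0.365, 0.01], 0.66)]
cup_grip [([0.487, -0.109, 0.102], 0.62), ([0.582, 0.171, 0.178], 0.25)]
cup_bowl [([0.564, -0.086, 0.038], 0.97), ([0.723, -0.252, -0.002], 0.59)]
cup_tab [([0.475, -0.114, 0.01], 0.73), ([0.562, -0.09, 0.038], 0.65), ([0.404, -0.252, 0.009], 0.18)]
drain_mat_top [([0.406, -0.252, 0.011], 0.68), ([0.544, -0.091, 0.007], 0.57), ([0.729, -0.031, -0.0], 0.2)]
tank_mouth [([0.58, 0.169, 0.179], 0.56), ([0.615, -0.332, 0.014], 0.54)]
pump_top [([0.56, 0.332, 0.253], 0.61)]
start_top [([0.443, 0.092, 0.164], 0.42)]
loupe [([0.667, -0.286, 0.003], 0.46)]
```

View pics/top1.png

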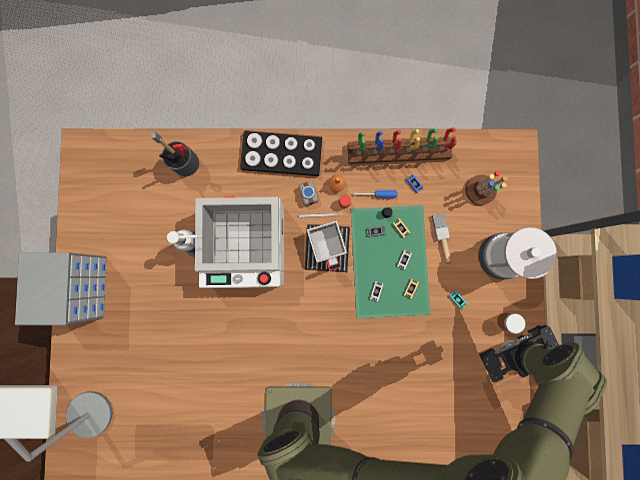

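View pics/scene1.png

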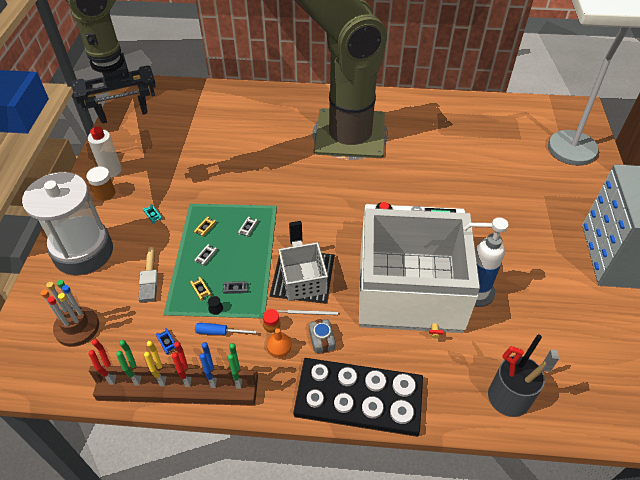

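The top view shows five cases on the green mat: dark (375,231), brass (402,228), steel (404,260), steel (377,291) and brass (411,289). The loupe is at (387,212). The turquoise (458,299) and blue (414,183) look-alikes are off the mat. The cup is at (326,241) with its handle towards (334,265), the start button at (264,279) and the pump head at (180,238). The scene view confirms the same layout.

```bash
cat >> h.py <<'E'
def cases(n,im,h=0.014):
    """case outlines on the green mat: [centre xy, long-axis yaw, size]"""
    hsv=cv2.cvtColor(im,cv2.COLOR_RGB2HSV)
    g=cv2.inRange(hsv,(60,90,30),(85,255,255))
    cs,_=cv2.findContours(g,cv2.RETR_EXTERNAL,cv2.CHAIN_APPROX_NONE)
    c=max(cs,key=cv2.contourArea); m=np.zeros_like(g); cv2.drawContours(m,[cv2.convexHull(c)],-1,255,-1)
    k=cv2.inRange(g,0,0)&cv2.erode(m,np.ones((5,5)))
    out=[]
    for c in cv2.findContours(k,cv2.RETR_EXTERNAL,cv2.CHAIN_APPROX_NONE)[0]:
        if cv2.contourArea(c)<40: continue
        w=unproj(n,c[:,0,:],h)[:,:2]
        (x,y),(a,b),t=cv2.minAreaRect((w*1000).astype(np.float32))
        yaw=np.deg2rad(t if a>=b else t+90)
        yaw=(yaw+np.pi/2)%np.pi-np.pi/2
        u=c[:,0,:].mean(0)
        col=im[int(u[1])-1:int(u[1])+2,int(u[0])-1:int(u[0])+2].reshape(-1,3).mean(0)
        out.append((x/1000,y/1000,yaw,max(a,b),min(a,b),u))
    return out
def rot(yaw): return R.from_euler('z',yaw)*R.from_matrix(np.diag([1.,-1,-1]))   # tool x at yaw, tool down
def plan(wps,p0=None,R0=None):
    """wps: (x,y,z,yaw,grip,rows); prints rows for jog_arm"""
    s=r.get_state()
    if p0 is None: p0=np.array(s['tool_pos']); R0=R.from_quat(s['eef_rot'])
    q=p0
    for x,y,z,w,gr,n in wps:
        t=R0.inv().apply(np.array([x,y,z])-p0); rv=(R0.inv()*rot(w)).as_rotvec()
        print(np.round(rv,3).tolist(),np.round(t,3).tolist(),gr,'x',n)
    return np.array([x,y,z]),rot(w)
E
python3 - <<'E'
from h import *
np.set_printoptions(precision=3,suppress=True)
im=cv2.imread('pics/top1.png')[:,:,::-1]
for c in cases('top',np.ascontiguousarray(im)): print(np.array(c[:5]),c[5])
s=r.get_state(); Rt=R.from_quat(s['eef_rot']); c=cams.camera_params('wrist')
print('cam in tool',Rt.inv().apply(c['eye']-s['tool_pos']),(Rt.inv()*R.from_quat(c['orientation'])).as_matrix(),c['fx'])
print('tool x',Rt.as_matrix()[:,0])
print(unproj('top',[[352,207],[428,317]],0.0))
plan([(0.5,-0.32,0.33,0,0,12)])
for n in ['cup_grip','cup_bowl','cup_tab','drain_mat_top','tank_mouth','pump_top','start_top','loupe']:
    print(n,[(np.round(d['position'],3).tolist(),round(d['p'],2)) for d in models.place_of('scene',n)])
E
```

```text
[ 0.409 -0.25  -0.331 62.28  31.485] [376.462 291.019]
[ 0.418 -0.362 -0.478 63.56  32.958] [411.36 288.14]
[ 0.511 -0.342 -0.417 63.173 31.374] [404.44 259.14]
[ 0.604 -0.249 -1.427 60.056 30.541] [375.294 230.784]
[ 0.614 -0.333  0.649 62.925 32.339] [401.326 227.478]
[ 0.661 -0.287 -1.57  32.849 23.091] [386.76 212.8 ]
cam in tool [ 0.071  0.001 -0.126] [[-0.001  0.961  0.277]
 [ 1.     0.001  0.   ]
 [-0.     0.277 -0.961]] 371.64829954431775
tool x [0.907 0.421 0.   ]
[[ 0.684 -0.174  0.   ]
 [ 0.325 -0.418  0.   ]]
[0.0, -0.0, 0.435] [0.319, -0.124, -0.072] 0 x 12
cup_grip [([0.486, -0.115, 0.1], 0.97)]
cup_bowl [([0.564, -0.09, 0.038], 0.73)]
cup_tab [([0.473, -0.114, 0.009], 0.88), ([0.694, -0.149, -0.0], 0.75), ([0.511, -0.345, 0.006], 0.54)]
drain_mat_top [([0.656, -0.057, -0.0], 0.61), ([0.611, -0.328, 0.011], 0.31)]
tank_mouth [([0.558, 0.332, 0.249], 0.68), ([0.576, 0.173, 0.184], 0.65), ([0.413, -0.364, 0.01], 0.51)]
pump_top [([0.56, 0.33, 0.253], 0.6)]
start_top [([0.449, 0.095, 0.167], 0.4)]
loupe [([0.663, -0.288, -0.0], 0.6), ([0.609, -0.329, 0.008], 0.59)]
```

Run:
```python
from h import *
plan([(0.53,-0.28,0.35,0.43,0.5,14)])
```

```text
[0.0, -0.0, 0.005] [0.363, -0.148, -0.092] 0.5 x 14
```

Emit:
jog_arm:
  turn:
    - [0,0,0]
    - [0,0,0]
    - [0,0,0]
    - [0,0,0]
    - [0,0,0]
    - [0,0,0]
    - [0,0,0]
    - [0,0,0]
    - [0,0,0]
    - [0,0,0]
    - [0,0,0]
    - [0,0,0]
  translation:
    - [0.02,-0.01,-0.02]
    - [0.07,-0.03,-0.05]
    - [0.12,-0.05,-0.08]
    - [0.18,-0.07,-0.092]
    - [0.23,-0.09,-0.092]
    - [0.28,-0.11,-0.092]
    - [0.32,-0.13,-0.092]
    - [0.35,-0.14,-0.092]
    - [0.363,-0.148,-0.092]
    - [0.363,-0.148,-0.092]
    - [0.363,-0.148,-0.092]
    - [0.363,-0.148,-0.092]
  grip: [0.5,0.5,0.5,0.5,0.5,0.5,0.5,0.5,0.5,0.5,0.5,0.5]
  force: 20

```text
clock: 2.55
tool_pos: [0.5291, -0.2813, 0.3498]
eef_rot: [0.977, 0.214, -0.0, 0.0]
contact_force: [-0.5, 0.3, -0.8]
opening: 0.501
finger_force: 0.0
```

Run:
```python
from h import *
np.set_printoptions(precision=3,suppress=True)
im=save('wrist','w1.png')
for c in cases('wrist',im): print(np.array(c[:5]),c[5])
s=r.get_state(); print(s['tool_pos'],s['opening'],s['q'])
for n in ['cup_grip','cup_bowl','cup_tab','drain_mat_top','case1_mid','case2_mid','case4_mid']:
    print(n,[(np.round(d['position'],3).tolist(),round(d['p'],2)) for d in models.place_of('wrist',n)])
```

```text
[ 0.433 -0.407  0.09  32.491 10.629] [373.553 289.596]
[ 0.418 -0.363 -0.452 63.282 34.652] [337.7   286.845]
[  0.39   -0.255   0.046 106.434  65.57 ] [254.85  278.913]
[ 0.51  -0.342 -0.417 61.141 32.439] [354.464 220.482]
[ 0.613 -0.334  0.646 62.162 32.072] [384.345 145.683]
[ 0.602 -0.25  -1.445 60.022 28.571] [319.969 124.4  ]
[ 0.662 -0.287 -1.531 33.406 30.842] [367.962  93.731]
[ 0.529 -0.281  0.35 ] 0.5025715560159303 [ 0.528  0.56  -0.204  1.521  0.124  1.074 -0.843]
cup_grip [([0.481, -0.115, 0.104], 0.82)]
cup_bowl [([0.562, -0.09, 0.04], 0.7), ([0.664, -0.286, -0.0], 0.53)]
cup_tab [([0.476, -0.117, 0.004], 0.97)]
drain_mat_top [([0.561, -0.089, 0.04], 0.5)]
case1_mid [([0.513, -0.344, 0.011], 0.59)]
case2_mid [([0.41, -0.362, 0.012], 0.84)]
case4_mid []
```

View pics/w1.png

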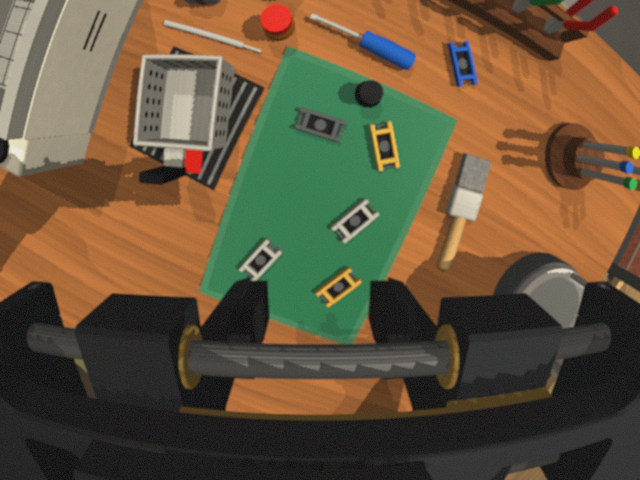

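The wrist view agrees with the top camera to within about 2 mm: dark (320,124), brass (384,146), steel (354,220), brass (338,287) and steel (261,258, next to the fingers). I'll take the dark case first.

```bash
cat >> h.py <<'E'
CUP=(0.5635,-0.089,0.30)
def pickplace(x,y,w,b=(0,0),zr=0.074):
    p,q=plan([(x,y,.10,w,.5,9),(x,y,.05,w,.5,1),(x,y,.024,w,.5,2),(x,y,.024,w,1,4),(x,y,.17,w,1,3)])
    print('B'); c=np.cos(CUP[2]); s=np.sin(CUP[2]); X=CUP[0]+c*b[0]-s*b[1]; Y=CUP[1]+s*b[0]+c*b[1]
    plan([(X,Y,.17,CUP[2],1,9),(X,Y,.11,CUP[2],1,1),(X,Y,zr,CUP[2],1,2),(X,Y,zr,CUP[2],.57,3),(X,Y,.2,CUP[2],.57,3)],p,q)
E
python3 - <<'E'
from h import *
pickplace(0.603,-0.2495,1.71)
E
```

```text
[-0.0, 0.0, -1.275] [0.079, 0.003, 0.25] 0.5 x 9
[-0.0, 0.0, -1.275] [0.079, 0.003, 0.3] 0.5 x 1
[-0.0, 0.0, -1.275] [0.079, 0.003, 0.326] 0.5 x 2
[-0.0, 0.0, -1.275] [0.079, 0.003, 0.326] 1 x 4
[-0.0, 0.0, -1.275] [0.079, 0.003, 0.18] 1 x 3
B
[0.0, 0.0, 1.41] [0.164, -0.017, 0.0] 1 x 9
[0.0, 0.0, 1.41] [0.164, -0.017, 0.06] 1 x 1
[0.0, 0.0, 1.41] [0.164, -0.017, 0.096] 1 x 2
[0.0, 0.0, 1.41] [0.164, -0.017, 0.096] 0.57 x 3
[0.0, 0.0, 1.41] [0.164, -0.017, -0.03] 0.57 x 3
```

Emit:
jog_arm:
  turn:
    - [0,0,-1.275]
    - [0,0,-1.275]
    - [0,0,-1.275]
    - [0,0,-1.275]
    - [0,0,-1.275]
    - [0,0,-1.275]
    - [0,0,-1.275]
    - [0,0,-1.275]
    - [0,0,-1.275]
    - [0,0,-1.275]
    - [0,0,-1.275]
    - [0,0,-1.275]
    - [0,0,-1.275]
    - [0,0,-1.275]
    - [0,0,-1.275]
    - [0,0,-1.275]
    - [0,0,-1.275]
    - [0,0,-1.275]
    - [0,0,-1.275]
    - [0,0,-1.275]
  translation:
    - [0.079,0.003,0.1]
    - [0.079,0.003,0.15]
    - [0.079,0.003,0.2]
    - [0.079,0.003,0.25]
    - [0.079,0.003,0.25]
    - [0.079,0.003,0.25]
    - [0.079,0.003,0.25]
    - [0.079,0.003,0.25]
    - [0.079,0.003,0.25]
    - [0.079,0.003,0.28]
    - [0.079,0.003,0.31]
    - [0.079,0.003,0.326]
    - [0.079,0.003,0.326]
    - [0.079,0.003,0.326]
    - [0.079,0.003,0.326]
    - [0.079,0.003,0.326]
    - [0.079,0.003,0.326]
    - [0.079,0.003,0.3]
    - [0.079,0.003,0.24]
    - [0.079,0.003,0.18]
  grip: [0.5,0.5,0.5,0.5,0.5,0.5,0.5,0.5,0.5,0.5,0.5,0.5,0.5,1,1,1,1,1,1,1]
  force: 15

```text
clock: 5.45
tool_pos: [0.6025, -0.2491, 0.1708]
eef_rot: [0.656, 0.755, -0.0, -0.001]
contact_force: [0.1, -1.3, -0.8]
opening: 0.316
finger_force: 15.0
```

Emit:
jog_arm:
  turn:
    - [0,0,1.41]
    - [0,0,1.41]
    - [0,0,1.41]
    - [0,0,1.41]
    - [0,0,1.41]
    - [0,0,1.41]
    - [0,0,1.41]
    - [0,0,1.41]
    - [0,0,1.41]
    - [0,0,1.41]
    - [0,0,1.41]
    - [0,0,1.41]
    - [0,0,1.41]
    - [0,0,1.41]
    - [0,0,1.41]
    - [0,0,1.41]
    - [0,0,1.41]
    - [0,0,1.41]
  translation:
    - [0.04,-0.004,0]
    - [0.09,-0.008,0]
    - [0.13,-0.013,0]
    - [0.164,-0.017,0]
    - [0.164,-0.017,0]
    - [0.164,-0.017,0]
    - [0.164,-0.017,0]
    - [0.164,-0.017,0]
    - [0.164,-0.017,0.01]
    - [0.164,-0.017,0.05]
    - [0.164,-0.017,0.08]
    - [0.164,-0.017,0.096]
    - [0.164,-0.017,0.096]
    - [0.164,-0.017,0.096]
    - [0.164,-0.017,0.096]
    - [0.164,-0.017,0.096]
    - [0.164,-0.017,0.04]
    - [0.164,-0.017,-0.03]
  grip: [1,1,1,1,1,1,1,1,1,1,1,1,1,0.57,0.57,0.57,0.57,0.57]

```text
clock: 7.7
tool_pos: [0.5629, -0.089, 0.1931]
eef_rot: [0.989, 0.149, -0.001, -0.0]
contact_force: [1.0, -1.0, 0.7]
opening: 0.429
finger_force: 0.0
```

Run:
```python
from h import *
np.set_printoptions(precision=3,suppress=True)
im=save('wrist','w2.png'); save('wrist','w2c.png',cv2.resize(im[200:480,120:520],(800,560)))
s=r.get_state(); print(s['tool_pos'],s['opening'])
for n,k in (('wrist',im),('top',save('top','t2.png'))):
    print(n)
    for c in cases(n,k): print(np.array(c[:5]))
pickplace(0.6135,-0.3335,0.648,(-.0,0))
```

```text
[ 0.568 -0.09   0.201] 0.4356265798696125
wrist
[  0.532  -0.296  -1.408 159.266  35.445]
[ 0.62  -0.339  0.64  67.94  39.179]
[ 0.672 -0.3   -1.448 54.924 32.962]
top
[ 0.409 -0.25  -0.331 62.28  31.485]
[ 0.418 -0.362 -0.478 63.56  32.958]
[ 0.511 -0.342 -0.407 62.956 31.795]
[ 0.614 -0.333  0.649 62.925 32.339]
[ 0.627 -0.193  0.094 86.501 30.83 ]
[ 0.661 -0.285 -1.57  36.082 23.091]
[0.007, -0.011, -0.349] [-0.029, 0.246, 0.1] 0.5 x 9
[0.007, -0.011, -0.349] [-0.03, 0.246, 0.15] 0.5 x 1
[0.007, -0.011, -0.349] [-0.03, 0.246, 0.176] 0.5 x 2
[0.007, -0.011, -0.349] [-0.03, 0.246, 0.176] 1 x 4
[0.007, -0.011, -0.349] [-0.028, 0.246, 0.03] 1 x 3
B
[0.0, 0.0, 0.348] [0.108, -0.225, 0.0] 1 x 9
[0.0, 0.0, 0.348] [0.108, -0.225, 0.06] 1 x 1
[0.0, 0.0, 0.348] [0.108, -0.225, 0.096] 1 x 2
[0.0, 0.0, 0.348] [0.108, -0.225, 0.096] 0.57 x 3
[0.0, 0.0, 0.348] [0.108, -0.225, -0.03] 0.57 x 3
```

View pics/w2.png

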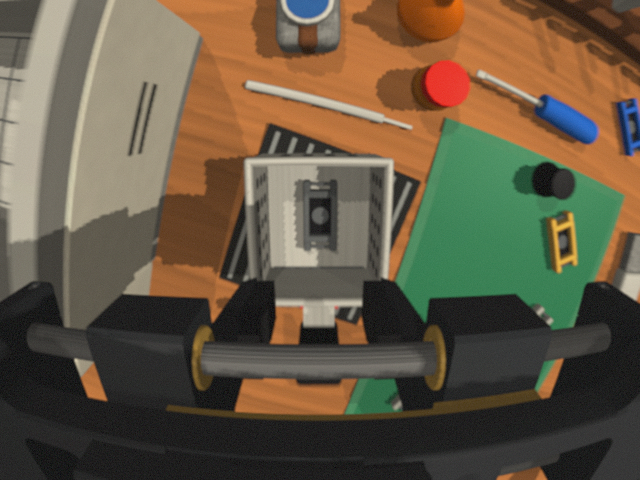

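The dark case lies in the bowl at (320,215), and the bowl edges line up with the tool, so the cup yaw of about 0.30 is right. Next is the far brass case, planned from the commanded pose.

```bash
cat >> h.py <<'E'
def nxt(x,y,w,b=(0,0),zr=0.074,p0=(0.5635,-0.089,0.20)):
    p,q=plan([(x,y,.10,w,.5,9),(x,y,.024,w,.5,2),(x,y,.17,w,1,3)],np.array(p0),rot(CUP[2]))
    print('B'); c=np.cos(CUP[2]); s=np.sin(CUP[2]); X=CUP[0]+c*b[0]-s*b[1]; Y=CUP[1]+s*b[0]+c*b[1]
    plan([(X,Y,.17,CUP[2],1,9),(X,Y,zr,CUP[2],1,2),(CUP[0],CUP[1],.2,CUP[2],.57,3)],p,q)
E
python3 - <<'E'
from h import *
nxt(0.6135,-0.3335,0.648)
E
```

```text
[0.0, 0.0, -0.348] [-0.024, 0.248, 0.1] 0.5 x 9
[0.0, 0.0, -0.348] [-0.024, 0.248, 0.176] 0.5 x 2
[0.0, 0.0, -0.348] [-0.024, 0.248, 0.03] 1 x 3
B
[0.0, 0.0, 0.348] [0.108, -0.225, 0.0] 1 x 9
[0.0, 0.0, 0.348] [0.108, -0.225, 0.096] 1 x 2
[0.0, 0.0, 0.348] [0.108, -0.225, -0.03] 0.57 x 3
```

Emit:
jog_arm:
  turn:
    - [0,0,-0.06]
    - [0,0,-0.12]
    - [0,0,-0.18]
    - [0,0,-0.24]
    - [0,0,-0.3]
    - [0,0,-0.348]
    - [0,0,-0.348]
    - [0,0,-0.348]
    - [0,0,-0.348]
    - [0,0,-0.348]
    - [0,0,-0.348]
    - [0,0,-0.348]
    - [0,0,-0.348]
    - [0,0,-0.348]
    - [0,0,-0.348]
    - [0,0,-0.348]
    - [0,0,-0.348]
    - [0,0,-0.348]
  translation:
    - [-0.004,0.03,0]
    - [-0.008,0.08,0]
    - [-0.012,0.13,0.01]
    - [-0.018,0.18,0.04]
    - [-0.024,0.225,0.08]
    - [-0.024,0.248,0.1]
    - [-0.024,0.248,0.11]
    - [-0.024,0.248,0.13]
    - [-0.024,0.248,0.155]
    - [-0.024,0.248,0.176]
    - [-0.024,0.248,0.176]
    - [-0.024,0.248,0.176]
    - [-0.024,0.248,0.176]
    - [-0.024,0.248,0.176]
    - [-0.024,0.248,0.176]
    - [-0.024,0.248,0.15]
    - [-0.024,0.248,0.09]
    - [-0.024,0.248,0.03]
  grip: [0.5,0.5,0.5,0.5,0.5,0.5,0.5,0.5,0.5,0.5,0.5,1,1,1,1,1,1,1]
  force: 15

```text
clock: 10.05
tool_pos: [0.6136, -0.3325, 0.163]
eef_rot: [0.948, 0.319, -0.0, -0.0]
contact_force: [1.2, -0.2, 0.2]
opening: 0.317
finger_force: 15.0
```

Emit:
jog_arm:
  turn:
    - [0,0,0.06]
    - [0,0,0.12]
    - [0,0,0.18]
    - [0,0,0.24]
    - [0,0,0.3]
    - [0,0,0.348]
    - [0,0,0.348]
    - [0,0,0.348]
    - [0,0,0.348]
    - [0,0,0.348]
    - [0,0,0.348]
    - [0,0,0.348]
    - [0,0,0.348]
    - [0,0,0.348]
    - [0,0,0.348]
    - [0,0,0.348]
    - [0,0,0.348]
    - [0,0,0.348]
  translation:
    - [0.015,-0.03,0]
    - [0.035,-0.08,0]
    - [0.06,-0.13,0]
    - [0.085,-0.18,0]
    - [0.1,-0.21,0]
    - [0.108,-0.225,0]
    - [0.108,-0.225,0.01]
    - [0.108,-0.225,0.04]
    - [0.108,-0.225,0.07]
    - [0.108,-0.225,0.092]
    - [0.108,-0.225,0.092]
    - [0.108,-0.225,0.092]
    - [0.108,-0.225,0.092]
    - [0.108,-0.225,0.092]
    - [0.108,-0.225,0.04]
    - [0.108,-0.225,-0.01]
    - [0.108,-0.225,-0.03]
    - [0.108,-0.225,-0.03]
  grip: [1,1,1,1,1,1,1,1,1,1,1,0.57,0.57,0.57,0.57,0.57,0.57,0.57]

```text
clock: 12.3
tool_pos: [0.5653, -0.0887, 0.1942]
eef_rot: [0.989, 0.149, 0.002, 0.001]
contact_force: [-0.1, -1.5, -0.1]
opening: 0.434
finger_force: 0.0
```

Run:
```python
from h import *
np.set_printoptions(precision=3,suppress=True)
save('wrist','w3.png')
s=r.get_state(); print(s['tool_pos'],s['opening'])
for c in cases('top',save('top','t3.png')): print(np.array(c[:5]))
nxt(0.5105,-0.342,-0.412)
```

```text
[ 0.564 -0.089  0.193] 0.42870245098524845
[ 0.409 -0.25  -0.331 62.28  31.485]
[ 0.418 -0.362 -0.478 63.56  32.933]
[ 0.511 -0.341 -0.418 62.936 31.798]
[ 0.622 -0.196  0.077 82.789 21.124]
[ 0.661 -0.287 -1.57  32.893 23.091]
[0.0, 0.0, 0.712] [-0.125, 0.226, 0.1] 0.5 x 9
[0.0, 0.0, 0.712] [-0.125, 0.226, 0.176] 0.5 x 2
[0.0, 0.0, 0.712] [-0.125, 0.226, 0.03] 1 x 3
B
[0.0, 0.0, -0.712] [-0.053, -0.253, 0.0] 1 x 9
[0.0, 0.0, -0.712] [-0.053, -0.253, 0.096] 1 x 2
[0.0, 0.0, -0.712] [-0.053, -0.253, -0.03] 0.57 x 3
```

Emit:
jog_arm:
  turn:
    - [0,0,0.1]
    - [0,0,0.25]
    - [0,0,0.4]
    - [0,0,0.55]
    - [0,0,0.65]
    - [0,0,0.712]
    - [0,0,0.712]
    - [0,0,0.712]
    - [0,0,0.712]
    - [0,0,0.712]
    - [0,0,0.712]
    - [0,0,0.712]
    - [0,0,0.712]
    - [0,0,0.712]
    - [0,0,0.712]
    - [0,0,0.712]
    - [0,0,0.712]
    - [0,0,0.712]
    - [0,0,0.712]
  translation:
    - [-0.015,0.03,0]
    - [-0.04,0.08,0]
    - [-0.07,0.13,0.01]
    - [-0.1,0.18,0.04]
    - [-0.118,0.214,0.08]
    - [-0.125,0.226,0.1]
    - [-0.125,0.226,0.11]
    - [-0.125,0.226,0.13]
    - [-0.125,0.226,0.155]
    - [-0.125,0.226,0.174]
    - [-0.125,0.226,0.174]
    - [-0.125,0.226,0.174]
    - [-0.125,0.226,0.174]
    - [-0.125,0.226,0.174]
    - [-0.125,0.226,0.174]
    - [-0.125,0.226,0.15]
    - [-0.125,0.226,0.09]
    - [-0.125,0.226,0.03]
    - [-0.125,0.226,0.03]
  grip: [0.5,0.5,0.5,0.5,0.5,0.5,0.5,0.5,0.5,0.5,0.5,1,1,1,1,1,1,1,1]

```text
clock: 14.78
tool_pos: [0.5151, -0.342, 0.1672]
eef_rot: [0.979, -0.204, 0.005, 0.001]
contact_force: [-0.2, 0.8, 0.1]
opening: 0.319
finger_force: 15.0
```

Emit:
jog_arm:
  turn:
    - [0,0,-0.1]
    - [0,0,-0.25]
    - [0,0,-0.4]
    - [0,0,-0.55]
    - [0,0,-0.65]
    - [0,0,-0.712]
    - [0,0,-0.712]
    - [0,0,-0.712]
    - [0,0,-0.712]
    - [0,0,-0.712]
    - [0,0,-0.712]
    - [0,0,-0.712]
    - [0,0,-0.712]
    - [0,0,-0.712]
    - [0,0,-0.712]
    - [0,0,-0.712]
    - [0,0,-0.712]
    - [0,0,-0.712]
    - [0,0,-0.712]
  translation:
    - [-0.006,-0.03,0]
    - [-0.016,-0.08,0]
    - [-0.028,-0.13,0]
    - [-0.04,-0.19,0]
    - [-0.048,-0.235,0]
    - [-0.053,-0.253,0]
    - [-0.053,-0.253,0.01]
    - [-0.053,-0.253,0.04]
    - [-0.053,-0.253,0.07]
    - [-0.053,-0.253,0.087]
    - [-0.053,-0.253,0.087]
    - [-0.053,-0.253,0.087]
    - [-0.053,-0.253,0.087]
    - [-0.053,-0.253,0.087]
    - [-0.053,-0.253,0.04]
    - [-0.053,-0.253,-0.01]
    - [-0.053,-0.253,-0.03]
    - [-0.053,-0.253,-0.03]
    - [-0.053,-0.253,-0.03]
  grip: [1,1,1,1,1,1,1,1,1,1,1,0.57,0.57,0.57,0.57,0.57,0.57,0.57,0.57]

```text
clock: 17.15
tool_pos: [0.5636, -0.0883, 0.1914]
eef_rot: [0.989, 0.149, -0.001, -0.0]
contact_force: [-0.5, 0.5, -1.5]
opening: 0.431
finger_force: 0.0
```

Run:
```python
from h import *
np.set_printoptions(precision=3,suppress=True)
save('wrist','w4.png')
s=r.get_state(); print(s['tool_pos'],s['opening'])
for c in cases('top',save('top','t4.png')): print(np.array(c[:5]))
nxt(0.418,-0.3625,-0.465)
```

```text
[ 0.563 -0.088  0.191] 0.4284682749411587
[ 0.409 -0.25  -0.331 62.28  31.485]
[ 0.418 -0.362 -0.478 63.56  32.958]
[ 0.62  -0.195 -0.006 85.366 26.069]
[ 0.663 -0.287 -1.57  32.893 26.394]
[0.0, 0.0, 0.765] [-0.22, 0.218, 0.1] 0.5 x 9
[0.0, 0.0, 0.765] [-0.22, 0.218, 0.176] 0.5 x 2
[0.0, 0.0, 0.765] [-0.22, 0.218, 0.03] 1 x 3
B
[0.0, 0.0, -0.765] [0.007, -0.31, 0.0] 1 x 9
[0.0, 0.0, -0.765] [0.007, -0.31, 0.096] 1 x 2
[0.0, 0.0, -0.765] [0.007, -0.31, -0.03] 0.57 x 3
```

View pics/w4.png

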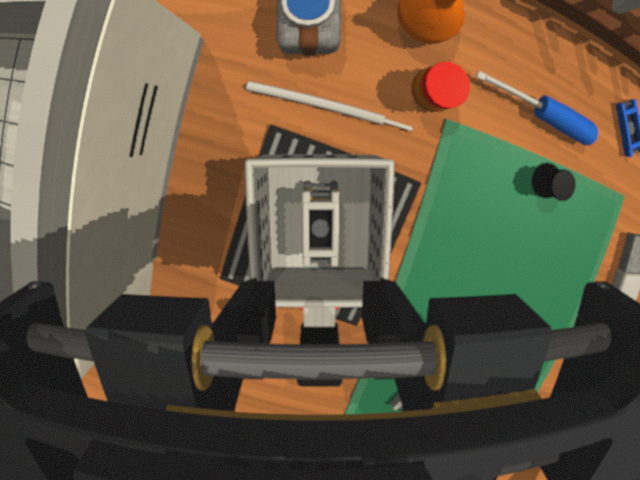

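Three cases are stacked in the bowl. The measured height is 0.191 rather than 0.200, because an earlier 70 mm row was clipped, so I'll plan from the measured pose.

Run:
```python
from h import *
nxt(0.418,-0.3625,-0.465,p0=(0.563,-0.0885,0.1915))
```

```text
[0.0, 0.0, 0.765] [-0.219, 0.219, 0.092] 0.5 x 9
[0.0, 0.0, 0.765] [-0.219, 0.219, 0.168] 0.5 x 2
[0.0, 0.0, 0.765] [-0.219, 0.219, 0.021] 1 x 3
B
[0.0, 0.0, -0.765] [0.007, -0.31, 0.0] 1 x 9
[0.0, 0.0, -0.765] [0.007, -0.31, 0.096] 1 x 2
[0.0, 0.0, -0.765] [0.007, -0.31, -0.03] 0.57 x 3
```

Emit:
jog_arm:
  turn:
    - [0,0,0.1]
    - [0,0,0.22]
    - [0,0,0.35]
    - [0,0,0.48]
    - [0,0,0.6]
    - [0,0,0.7]
    - [0,0,0.765]
    - [0,0,0.765]
    - [0,0,0.765]
    - [0,0,0.765]
    - [0,0,0.765]
    - [0,0,0.765]
    - [0,0,0.765]
    - [0,0,0.765]
    - [0,0,0.765]
    - [0,0,0.765]
    - [0,0,0.765]
    - [0,0,0.765]
    - [0,0,0.765]
    - [0,0,0.765]
  translation:
    - [-0.02,0.02,0]
    - [-0.05,0.05,0]
    - [-0.09,0.09,0]
    - [-0.13,0.13,0]
    - [-0.17,0.17,0.03]
    - [-0.2,0.2,0.07]
    - [-0.219,0.219,0.092]
    - [-0.219,0.219,0.1]
    - [-0.219,0.219,0.125]
    - [-0.219,0.219,0.15]
    - [-0.219,0.219,0.167]
    - [-0.219,0.219,0.167]
    - [-0.219,0.219,0.167]
    - [-0.219,0.219,0.167]
    - [-0.219,0.219,0.167]
    - [-0.219,0.219,0.167]
    - [-0.219,0.219,0.13]
    - [-0.219,0.219,0.07]
    - [-0.219,0.219,0.021]
    - [-0.219,0.219,0.021]
  grip: [0.5,0.5,0.5,0.5,0.5,0.5,0.5,0.5,0.5,0.5,0.5,0.5,1,1,1,1,1,1,1,1]

```text
clock: 19.75
tool_pos: [0.4215, -0.3638, 0.1749]
eef_rot: [0.973, -0.231, 0.004, 0.002]
contact_force: [0.3, -0.1, -0.6]
opening: 0.314
finger_force: 15.0
```

Emit:
jog_arm:
  turn:
    - [0,0,-0.1]
    - [0,0,-0.22]
    - [0,0,-0.35]
    - [0,0,-0.48]
    - [0,0,-0.6]
    - [0,0,-0.7]
    - [0,0,-0.765]
    - [0,0,-0.765]
    - [0,0,-0.765]
    - [0,0,-0.765]
    - [0,0,-0.765]
    - [0,0,-0.765]
    - [0,0,-0.765]
    - [0,0,-0.765]
    - [0,0,-0.765]
    - [0,0,-0.765]
    - [0,0,-0.765]
    - [0,0,-0.765]
    - [0,0,-0.765]
    - [0,0,-0.765]
  translation:
    - [0.001,-0.03,0]
    - [0.002,-0.08,0]
    - [0.003,-0.135,0]
    - [0.004,-0.19,0]
    - [0.006,-0.245,0]
    - [0.007,-0.29,0]
    - [0.007,-0.31,0]
    - [0.007,-0.31,0]
    - [0.007,-0.31,0.03]
    - [0.007,-0.31,0.06]
    - [0.007,-0.31,0.082]
    - [0.007,-0.31,0.082]
    - [0.007,-0.31,0.082]
    - [0.007,-0.31,0.082]
    - [0.007,-0.31,0.082]
    - [0.007,-0.31,0.06]
    - [0.007,-0.31,0.01]
    - [0.007,-0.31,-0.03]
    - [0.007,-0.31,-0.03]
    - [0.007,-0.31,-0.03]
  grip: [1,1,1,1,1,1,1,1,1,1,1,1,0.57,0.57,0.57,0.57,0.57,0.57,0.57,0.57]

```text
clock: 22.25
tool_pos: [0.5646, -0.0883, 0.201]
eef_rot: [0.989, 0.149, -0.0, 0.0]
contact_force: [-0.7, 1.4, -0.3]
opening: 0.433
finger_force: 0.0
```

Run:
```python
from h import *
np.set_printoptions(precision=3,suppress=True)
save('wrist','w5.png')
s=r.get_state(); print(s['tool_pos'],s['opening'])
for c in cases('top',save('top','t5.png')): print(np.array(c[:5]))
nxt(0.409,-0.2515,-0.335,p0=np.round(s['tool_pos'],3))
```

```text
[ 0.564 -0.088  0.2  ] 0.43197887042299493
[ 0.409 -0.25  -0.331 62.28  31.485]
[ 0.625 -0.193  0.094 90.36  30.494]
[ 0.661 -0.287 -1.57  32.887 23.091]
[0.0, 0.0, 0.635] [-0.196, 0.11, 0.1] 0.5 x 9
[0.0, 0.0, 0.635] [-0.196, 0.11, 0.176] 0.5 x 2
[0.0, 0.0, 0.635] [-0.196, 0.11, 0.03] 1 x 3
B
[0.0, 0.0, -0.635] [0.092, -0.204, 0.0] 1 x 9
[0.0, 0.0, -0.635] [0.092, -0.204, 0.096] 1 x 2
[0.0, 0.0, -0.635] [0.092, -0.204, -0.03] 0.57 x 3
```

Emit:
jog_arm:
  turn:
    - [0,0,0.1]
    - [0,0,0.22]
    - [0,0,0.35]
    - [0,0,0.48]
    - [0,0,0.58]
    - [0,0,0.635]
    - [0,0,0.635]
    - [0,0,0.635]
    - [0,0,0.635]
    - [0,0,0.635]
    - [0,0,0.635]
    - [0,0,0.635]
    - [0,0,0.635]
    - [0,0,0.635]
    - [0,0,0.635]
    - [0,0,0.635]
    - [0,0,0.635]
    - [0,0,0.635]
    - [0,0,0.635]
    - [0,0,0.635]
  translation:
    - [-0.03,0.015,0]
    - [-0.07,0.04,0]
    - [-0.11,0.062,0]
    - [-0.15,0.085,0.01]
    - [-0.18,0.1,0.04]
    - [-0.196,0.11,0.08]
    - [-0.196,0.11,0.1]
    - [-0.196,0.11,0.11]
    - [-0.196,0.11,0.135]
    - [-0.196,0.11,0.16]
    - [-0.196,0.11,0.175]
    - [-0.196,0.11,0.175]
    - [-0.196,0.11,0.175]
    - [-0.196,0.11,0.175]
    - [-0.196,0.11,0.175]
    - [-0.196,0.11,0.175]
    - [-0.196,0.11,0.14]
    - [-0.196,0.11,0.08]
    - [-0.196,0.11,0.03]
    - [-0.196,0.11,0.03]
  grip: [0.5,0.5,0.5,0.5,0.5,0.5,0.5,0.5,0.5,0.5,0.5,0.5,1,1,1,1,1,1,1,1]

```text
clock: 24.85
tool_pos: [0.412, -0.2524, 0.1745]
eef_rot: [0.986, -0.167, 0.004, 0.001]
contact_force: [-0.2, 0.3, -0.6]
opening: 0.316
finger_force: 15.0
```

Emit:
jog_arm:
  turn:
    - [0,0,-0.1]
    - [0,0,-0.22]
    - [0,0,-0.35]
    - [0,0,-0.48]
    - [0,0,-0.58]
    - [0,0,-0.635]
    - [0,0,-0.635]
    - [0,0,-0.635]
    - [0,0,-0.635]
    - [0,0,-0.635]
    - [0,0,-0.635]
    - [0,0,-0.635]
    - [0,0,-0.635]
    - [0,0,-0.635]
    - [0,0,-0.635]
    - [0,0,-0.635]
    - [0,0,-0.635]
    - [0,0,-0.635]
    - [0,0,-0.635]
  translation:
    - [0.015,-0.03,0]
    - [0.035,-0.075,0]
    - [0.055,-0.12,0]
    - [0.075,-0.165,0]
    - [0.086,-0.19,0]
    - [0.092,-0.204,0]
    - [0.092,-0.204,0]
    - [0.092,-0.204,0.03]
    - [0.092,-0.204,0.06]
    - [0.092,-0.204,0.078]
    - [0.092,-0.204,0.078]
    - [0.092,-0.204,0.078]
    - [0.092,-0.204,0.078]
    - [0.092,-0.204,0.078]
    - [0.092,-0.204,0.05]
    - [0.092,-0.204,0]
    - [0.092,-0.204,-0.03]
    - [0.092,-0.204,-0.03]
    - [0.092,-0.204,-0.03]
  grip: [1,1,1,1,1,1,1,1,1,1,1,0.57,0.57,0.57,0.57,0.57,0.57,0.57,0.57]

```text
clock: 27.22
tool_pos: [0.5637, -0.0889, 0.2008]
eef_rot: [0.989, 0.149, -0.0, -0.0]
contact_force: [-0.6, -0.1, 0.7]
opening: 0.428
finger_force: 0.0
```

Run:
```python
from h import *
np.set_printoptions(precision=3,suppress=True)
save('wrist','w6.png')
s=r.get_state(); print(s['tool_pos'],s['opening'],s['q'])
for c in cases('top',save('top','t6.png')): print(np.array(c[:5]))
for k in ('wrist','top'):
  for n in ['cup_grip','cup_bowl','cup_tab']:
    print(n,[(np.round(d['position'],3).tolist(),round(d['p'],2)) for d in models.place_of(k,n)][:1])
```

```text
[ 0.563 -0.089  0.2  ] 0.4292053092741822 [ 0.133  0.691 -0.097  1.792  0.1    0.664 -1.292]
[  0.601  -0.195   0.05  137.662  32.722]
[ 0.661 -0.287 -1.57  32.887 23.09 ]
cup_grip [([0.479, -0.112, 0.105], 0.81)]
cup_bowl []
cup_tab []
cup_grip []
cup_bowl []
cup_tab []
```

View pics/w6.png

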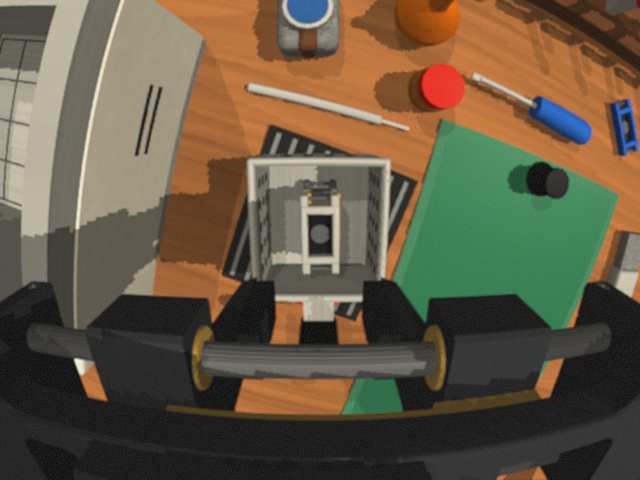

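The bowl now holds all five cases, stacked at (320,235), and the mat is empty apart from the loupe. Next I'll pin down the cup pose from its rim corners.

Run:
```python
from h import *
np.set_printoptions(precision=4,suppress=True)
P=unproj('wrist',[[247,159],[390,159],[386,299],[251,299]],0.074)[:,:2]
print(P,np.linalg.norm(P-np.roll(P,-1,0),axis=1))
for a,b in ((3,0),(2,1)): d=P[b]-P[a]; print('yaw',np.arctan2(d[1],d[0]))
d=P[0]-P[1]; print('yaw',np.arctan2(-d[0],d[1])); c=P.mean(0); print('c',c)
y=0.30; g=c-.082*np.array([np.cos(y),np.sin(y)]); print('grip',g)
# tank in top picture: start, pump, tank from several
im=save('top','t7.png'); 
save('top','t7c.png',cv2.resize(im[180:300,150:310],(800,600),interpolation=cv2.INTER_CUBIC))
g=np.array([0.485,-0.113])
plan([(g[0],g[1],.2,1.87,.45,9),(g[0],g[1],.106,1.87,.45,4),(g[0],g[1],.106,1.87,1,4)],np.array([.5635,-.089,.2]),rot(.3))
```

```text
[[ 0.6005 -0.0275]
 [ 0.6294 -0.121 ]
 [ 0.53   -0.1541]
 [ 0.4997 -0.0561]] [0.0978 0.1048 0.1026 0.1048]
yaw 0.27625145813059837
yaw 0.32209061521488463
yaw 0.2991552688788363
c [ 0.5649 -0.0897]
grip [ 0.4866 -0.1139]
[0.0, 0.0, -1.57] [-0.082, -0.0, 0.0] 0.45 x 9
[0.0, 0.0, -1.57] [-0.082, -0.0, 0.094] 0.45 x 4
[0.0, 0.0, -1.57] [-0.082, -0.0, 0.094] 1 x 4
```

View pics/t7c.png

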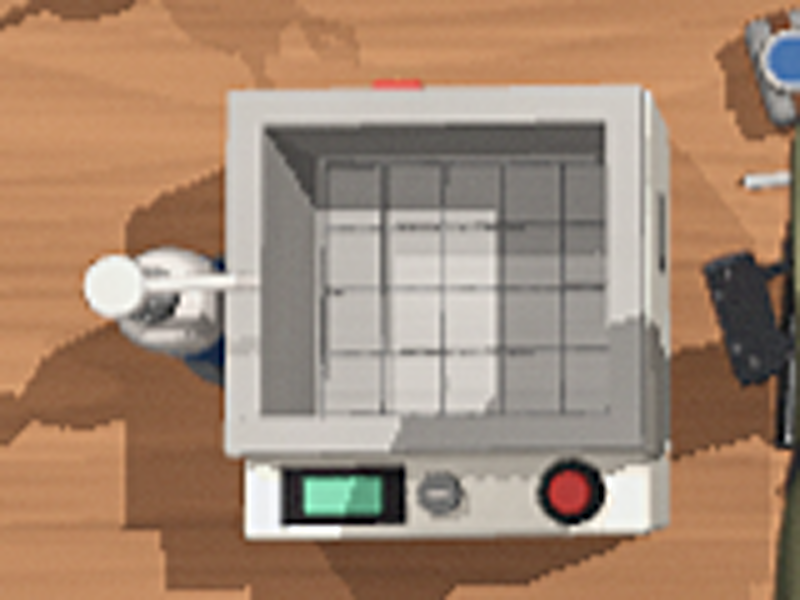

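In the crop, the tank's inner rim corners are at about (263,124), (605,122), (607,416) and (260,416). The red button is at (572,491) and the pump head at (113,286), with its spout ending near (260,281). The red object at (398,84) is behind the tank and not ours.

Run:
```python
from h import *
np.set_printoptions(precision=4,suppress=True)
f=lambda q:np.array(q)/5+[150,180]-.4
P=unproj('top',f([[263,124],[605,122],[607,416],[260,416]]),0.18)[:,:2]
print(P,np.linalg.norm(P-np.roll(P,-1,0),axis=1),P.mean(0))
O=unproj('top',f([[228,92],[642,88],[645,457],[225,455]]),0.18)[:,:2]
print(O,np.linalg.norm(O-np.roll(O,-1,0),axis=1),O.mean(0))
for Q in (P,O):
  for a,b in ((3,0),(2,1)): d=Q[b]-Q[a]; print('yaw',np.arctan2(d[1],d[0]))
  for a,b in ((1,0),(2,3)): d=Q[b]-Q[a]; print('yaw',np.arctan2(-d[0],d[1]))
print('btn',unproj('top',f([[572,491]]),.167),'pump',unproj('top',f([[113,286]]),.252))
```

```text
[[0.663  0.2728]
 [0.6644 0.0747]
 [0.4941 0.0718]
 [0.494  0.2706]] [0.1981 0.1703 0.1988 0.1691] [0.5789 0.1725]
[[0.6817 0.2935]
 [0.6843 0.0535]
 [0.4707 0.0498]
 [0.4716 0.2901]] [0.2401 0.2137 0.2403 0.2101] [0.5771 0.1717]
yaw 0.01308327475402385
yaw 0.017106747233431304
yaw 0.0069176398548666624
yaw 0.0006639257228560083
yaw 0.01639690065762285
yaw 0.017017213649486208
yaw 0.01082488838241203
yaw -0.004135086427100818
btn [[0.4512 0.0931 0.167 ]] pump [[0.5621 0.3327 0.252 ]]
```

Emit:
jog_arm:
  turn:
    - [0,0,-0.15]
    - [0,0,-0.33]
    - [0,0,-0.51]
    - [0,0,-0.69]
    - [0,0,-0.87]
    - [0,0,-1.05]
    - [0,0,-1.23]
    - [0,0,-1.41]
    - [0,0,-1.57]
    - [0,0,-1.57]
    - [0,0,-1.57]
  translation:
    - [-0.01,0,0]
    - [-0.02,0,0]
    - [-0.03,0,0]
    - [-0.04,0,0]
    - [-0.05,0,0]
    - [-0.06,0,0]
    - [-0.07,0,0]
    - [-0.075,0,0]
    - [-0.081,0,0]
    - [-0.081,0,0]
    - [-0.081,0,0]
  grip: [0.45,0.45,0.45,0.45,0.45,0.45,0.45,0.45,0.45,0.45,0.45]

```text
clock: 29.05
tool_pos: [0.4873, -0.1128, 0.2013]
eef_rot: [0.595, 0.804, 0.0, 0.0]
contact_force: [0.6, 0.7, 0.1]
opening: 0.548
finger_force: 0.0
```

Run:
```python
from h import *
np.set_printoptions(precision=4,suppress=True)
save('wrist','w8.png')
s=r.get_state(); print(s['tool_pos'],s['opening'],s['q'],R.from_quat(s['eef_rot']).as_matrix()[:,0])
for n in ['cup_grip','cup_bowl','cup_tab']:
    print(n,[(np.round(d['position'],3).tolist(),round(d['p'],2)) for d in models.place_of('wrist',n)][:1])
```

```text
[ 0.4873 -0.1127  0.2013] 0.5506418479386205 [ 0.4761  0.661  -0.55    1.9845  0.56    0.6487 -0.1409] [-0.2925  0.9563 -0.0003]
cup_grip [([0.48, -0.114, 0.103], 0.73)]
cup_bowl [([0.698, -0.15, 0.002], 0.43)]
cup_tab [([0.475, -0.117, 0.005], 0.69)]
```

View pics/w8.png

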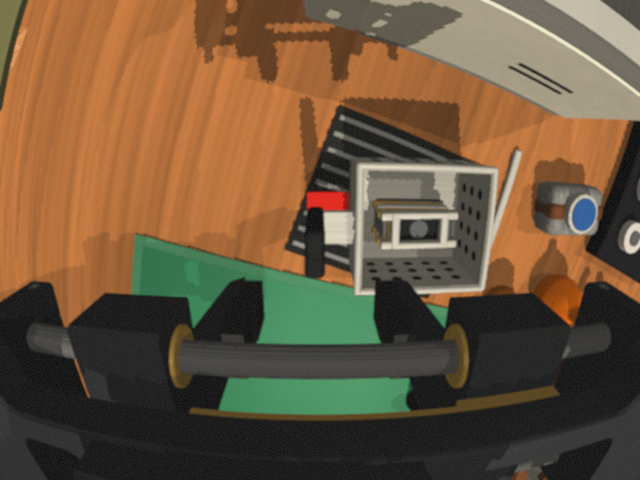

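The handle (315,240) lies centred between the fingers, blade upright, with the red tab beside it at (327,200). Next I grip and lift, and check the hold before carrying.

Emit:
jog_arm:
  turn:
    - [0,0,0]
    - [0,0,0]
    - [0,0,0]
    - [0,0,0]
    - [0,0,0]
    - [0,0,0]
    - [0,0,0]
    - [0,0,0]
    - [0,0,0]
    - [0,0,0]
    - [0,0,0]
    - [0,0,0]
    - [0,0,0]
    - [0,0,0]
  translation:
    - [0,0,0.02]
    - [0,0,0.05]
    - [0,0,0.08]
    - [0,0,0.095]
    - [0,0,0.095]
    - [0,0,0.095]
    - [0,0,0.095]
    - [0,0,0.095]
    - [0,0,0.095]
    - [0,0,0.095]
    - [0,0,0.09]
    - [0,0,0.08]
    - [0,0,0.07]
    - [0,0,0.07]
  grip: [0.45,0.45,0.45,0.45,0.45,1,1,1,1,1,1,1,1,1]
  force: 45

```text
clock: 31.0
tool_pos: [0.4876, -0.1129, 0.1321]
eef_rot: [0.594, 0.804, 0.001, 0.001]
contact_force: [0.8, -1.0, -5.1]
opening: 0.13
finger_force: 45.1
```

Run:
```python
from h import *
np.set_printoptions(precision=4,suppress=True)
save('scene','s9.png'); s=r.get_state(); print(s['tool_pos'],s['contact_force'],s['moment'],s['opening'],s['finger_force'])
```

```text
[ 0.4872 -0.1129  0.1317] [-0.2845  0.477  -3.0218] [-0.0832  0.1288 -0.0122] 0.13191172931429612 45.067784381099045
```

View pics/s9.png

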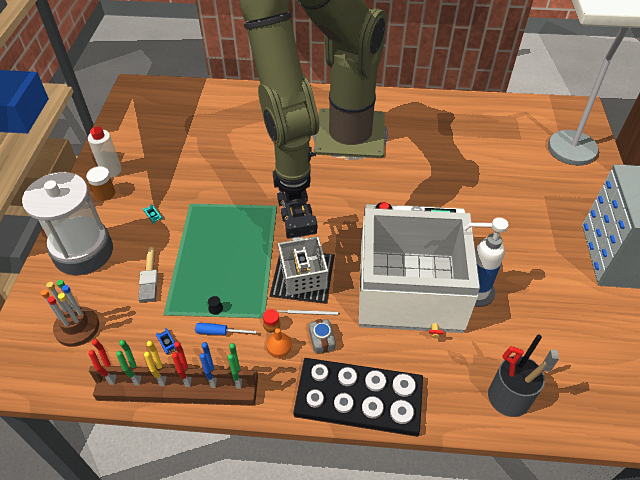

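The cup hangs upright in the gripper at (302,262) with the cases inside. Now I plan the carry.

Run:
```python
from h import *
np.set_printoptions(precision=4,suppress=True)
s=r.get_state(); Rt=R.from_quat(s['eef_rot']); x=Rt.as_matrix()[:,0]; print(np.arctan2(x[1],x[0]))
p=np.array([.4872,-.1129,.1315])
plan([(.4872,-.1129,.32,1.87,1,5),(.479,.165,.32,1.58,1,9)],p,rot(1.87))
```

```text
1.8695487074344879
[0.0, 0.0, 0.0] [0.0, 0.0, -0.188] 1 x 5
[0.0, 0.0, 0.29] [0.268, 0.074, -0.188] 1 x 9
```

Emit:
jog_arm:
  turn:
    - [0,0,0]
    - [0,0,0]
    - [0,0,0]
    - [0,0,0]
    - [0,0,0]
    - [0,0,0]
    - [0,0,0.02]
    - [0,0,0.05]
    - [0,0,0.09]
    - [0,0,0.13]
    - [0,0,0.17]
    - [0,0,0.21]
    - [0,0,0.25]
    - [0,0,0.27]
    - [0,0,0.285]
    - [0,0,0.29]
    - [0,0,0.29]
    - [0,0,0.29]
    - [0,0,0.29]
  translation:
    - [0,0,-0.015]
    - [0,0,-0.05]
    - [0,0,-0.09]
    - [0,0,-0.13]
    - [0,0,-0.165]
    - [0,0,-0.188]
    - [0.015,0.004,-0.188]
    - [0.045,0.012,-0.188]
    - [0.08,0.022,-0.188]
    - [0.115,0.032,-0.188]
    - [0.15,0.041,-0.188]
    - [0.185,0.051,-0.188]
    - [0.22,0.061,-0.188]
    - [0.245,0.068,-0.188]
    - [0.26,0.072,-0.188]
    - [0.268,0.074,-0.188]
    - [0.268,0.074,-0.188]
    - [0.268,0.074,-0.188]
    - [0.268,0.074,-0.188]
  grip: [1,1,1,1,1,1,1,1,1,1,1,1,1,1,1,1,1,1,1]

```text
clock: 33.42
tool_pos: [0.4788, 0.1641, 0.3192]
eef_rot: [0.704, 0.71, -0.0, 0.0]
contact_force: [0.3, -0.1, -3.6]
opening: 0.135
finger_force: 45.1
```

Run:
```python
from h import *
np.set_printoptions(precision=4,suppress=True)
im=save('wrist','w10.png')
s=r.get_state(); print(s['tool_pos'],s['opening'],s['finger_force'],s['contact_force'],s['q'])
```

```text
[0.4787 0.1643 0.3191] 0.13306756109662848 45.066078775562346 [ 0.126   1.0305 -3.1009] [-0.0383  0.4996 -0.5958  1.8232  0.3441  0.9237 -0.78  ]
```

View pics/w10.png

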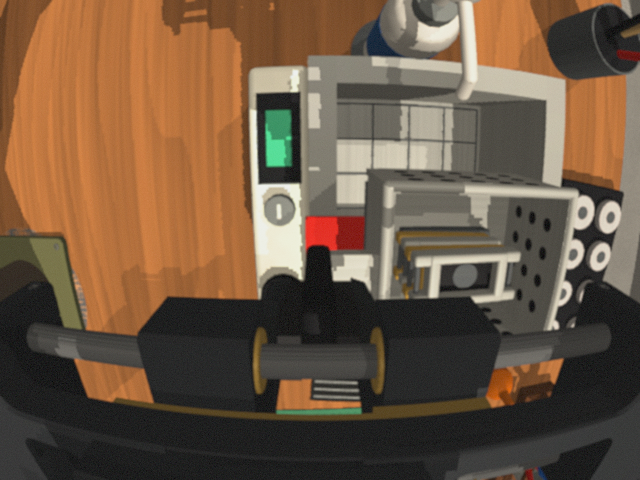

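The cup hangs over the tank, upright. Its red tab (335,232) lies over the console-side rim (x 307–337), and the spout end (463,90) is well clear. I'll check the tab-to-edge distance.

Run:
```python
from h import *
np.set_printoptions(precision=4,suppress=True)
print('inner edge',unproj('wrist',[[337,95],[337,190]],.18),'far',unproj('wrist',[[546,110]],.18))
z=r.get_state()['tool_pos'][2]-.1023
print('tab outer end',unproj('wrist',[[306,232]],z+.0045),'rim near wall top',unproj('wrist',[[370,190],[385,310]],z+.07))
```

```text
inner edge [[0.4916 0.2603 0.18  ]
 [0.4925 0.1922 0.18  ]] far [[0.6602 0.2635 0.18  ]]
tab outer end [[0.4715 0.1722 0.2213]] rim near wall top [[0.5012 0.2096 0.2868]
 [0.5114 0.1518 0.2868]]
```

Emit:
jog_arm:
  turn:
    - [0,0,0]
    - [0,0,0]
    - [0,0,0]
    - [0,0,0]
    - [0,0,0]
    - [0,0,0]
    - [0,0,0]
    - [0,0,0]
    - [0,0,0]
    - [0,0,0]
    - [0,0,0]
    - [0,0,0]
    - [0,0,0]
    - [0,0,0]
    - [0,0,0]
    - [0,0,0]
  translation:
    - [0,0,0.015]
    - [0,0,0.03]
    - [0,0,0.038]
    - [0,0,0.044]
    - [0,0,0.05]
    - [0,0,0.055]
    - [0,0,0.06]
    - [0,0,0.064]
    - [0,0,0.067]
    - [0,0,0.067]
    - [0,0,0.067]
    - [0,0,0.067]
    - [0,0,0.067]
    - [0,0,0.067]
    - [0,0,0.067]
    - [0,0,0.067]
  grip: [1,1,1,1,1,1,1,1,1,1,1,1,1,1,1,1]

```text
clock: 35.48
tool_pos: [0.4799, 0.1654, 0.2524]
eef_rot: [0.704, 0.71, 0.001, 0.0]
contact_force: [5.1, 0.4, 0.8]
opening: 0.131
finger_force: 45.0
```

Run:
```python
from h import *
np.set_printoptions(precision=4,suppress=True)
a=save('wrist','w11.png'); b=save('scene','s11.png')
s=r.get_state(); print(s['tool_pos'],s['opening'],s['finger_force'],s['contact_force'],s['moment'])
m=np.hstack([cv2.resize(a[140:340,240:640],(400,200)),cv2.resize(b[190:340,340:500],(213,200))])
save('','c11.png',cv2.resize(m,(798,260)))
```

```text
[0.4799 0.1654 0.2524] 0.13256507518940772 45.032451041042805 [5.3156 0.8851 0.4201] [ 0.1487 -1.4453 -0.004 ]
```

View pics/c11.png

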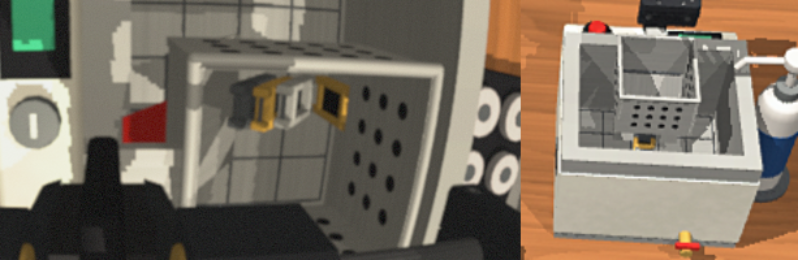

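The bottom is open and at least four cases lie on the tank floor, at crop (240–340,100). I'll raise the cup so the flap springs shut, then check that it's empty.

Emit:
jog_arm:
  turn:
    - [0,0,0]
    - [0,0,0]
    - [0,0,0]
    - [0,0,0]
    - [0,0,0]
    - [0,0,0]
    - [0,0,0]
    - [0,0,0]
    - [0,0,0]
    - [0,0,0]
    - [0,0,0]
    - [0,0,0]
  translation:
    - [0,0,0]
    - [0,0,0]
    - [0,0,-0.006]
    - [0,0,-0.012]
    - [0,0,-0.018]
    - [0,0,-0.024]
    - [0,0,-0.03]
    - [0,0,-0.045]
    - [0,0,-0.065]
    - [0,0,-0.072]
    - [0,0,-0.072]
    - [0,0,-0.072]
  grip: [1,1,1,1,1,1,1,1,1,1,1,1]

```text
clock: 37.08
tool_pos: [0.478, 0.1646, 0.3234]
eef_rot: [0.704, 0.71, -0.001, -0.0]
contact_force: [0.3, 0.3, -3.4]
opening: 0.129
finger_force: 45.0
```

Run:
```python
from h import *
np.set_printoptions(precision=4,suppress=True)
a=save('wrist','w12.png'); b=save('scene','s12.png')
s=r.get_state(); print(s['tool_pos'],s['opening'],s['finger_force'],s['contact_force'],s['moment'])
m=np.hstack([cv2.resize(a[40:340,240:640],(400,300)),cv2.resize(b[170:340,340:500],(282,300),interpolation=cv2.INTER_CUBIC)])
save('','c12.png',cv2.resize(m,(798,350)))
```

```text
[0.4782 0.1648 0.3235] 0.13134793046161045 45.02588164061308 [ 0.1969 -1.4483 -2.0914] [-0.0341  0.0781  0.0131]
```

View pics/c12.png

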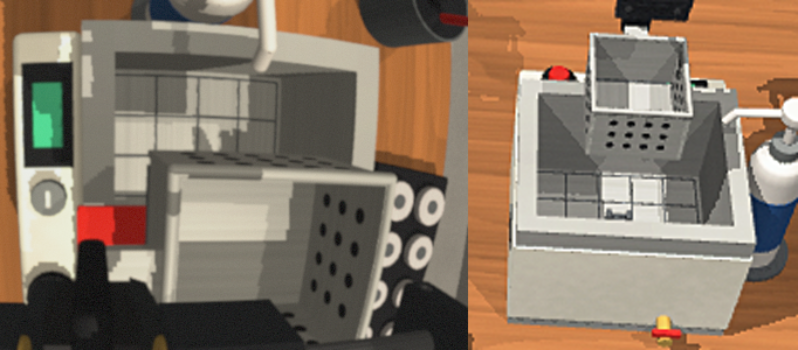

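The cup is empty with its flap shut and tab flat, and a case is visible on the tank floor at crop (618,212). I'm returning the cup to its original place.

Run:
```python
from h import *
p=np.array([.479,.1645,.323])
plan([(.4872,-.113,.323,1.87,1,9),(.4872,-.113,.1065,1.87,1,9)],p,rot(1.58))
```

```text
[0.0, 0.0, -0.29] [-0.278, 0.006, 0.0] 1 x 9
[0.0, 0.0, -0.29] [-0.278, 0.006, 0.217] 1 x 9
```

Emit:
jog_arm:
  turn:
    - [0,0,-0.02]
    - [0,0,-0.05]
    - [0,0,-0.09]
    - [0,0,-0.13]
    - [0,0,-0.17]
    - [0,0,-0.21]
    - [0,0,-0.25]
    - [0,0,-0.28]
    - [0,0,-0.29]
    - [0,0,-0.29]
    - [0,0,-0.29]
    - [0,0,-0.29]
    - [0,0,-0.29]
    - [0,0,-0.29]
    - [0,0,-0.29]
    - [0,0,-0.29]
    - [0,0,-0.29]
    - [0,0,-0.29]
    - [0,0,-0.29]
    - [0,0,-0.29]
  translation:
    - [-0.015,0,0]
    - [-0.05,0.001,0]
    - [-0.09,0.002,0]
    - [-0.135,0.003,0]
    - [-0.18,0.004,0]
    - [-0.22,0.005,0]
    - [-0.255,0.006,0]
    - [-0.272,0.006,0]
    - [-0.278,0.006,0]
    - [-0.278,0.006,0]
    - [-0.278,0.006,0.02]
    - [-0.278,0.006,0.06]
    - [-0.278,0.006,0.1]
    - [-0.278,0.006,0.14]
    - [-0.278,0.006,0.17]
    - [-0.278,0.006,0.19]
    - [-0.278,0.006,0.2]
    - [-0.278,0.006,0.207]
    - [-0.278,0.006,0.207]
    - [-0.278,0.006,0.207]
  grip: [1,1,1,1,1,1,1,1,1,1,1,1,1,1,1,1,1,1,1,1]

```text
clock: 39.67
tool_pos: [0.4876, -0.1129, 0.1178]
eef_rot: [0.594, 0.805, 0.0, 0.001]
contact_force: [-0.2, -0.7, -2.4]
opening: 0.133
finger_force: 45.0
```

Run:
```python
from h import *
np.set_printoptions(precision=4,suppress=True)
s=r.get_state(); print(s['tool_pos'],s['opening'],s['contact_force'],s['moment'])
```

```text
[ 0.4876 -0.1129  0.1178] 0.1329925542322449 [-0.172  -0.6806 -2.4345] [-0.0848 -0.0086 -0.0257]
```

Emit:
jog_arm:
  turn:
    - [0,0,0]
    - [0,0,0]
    - [0,0,0]
    - [0,0,0]
    - [0,0,0]
    - [0,0,0]
    - [0,0,0]
    - [0,0,0]
    - [0,0,0]
    - [0,0,0]
    - [0,0,0]
    - [0,0,0]
    - [0,0,0]
    - [0,0,0]
  translation:
    - [0,0,0.004]
    - [0,0,0.008]
    - [0,0,0.011]
    - [0,0,0.0115]
    - [0,0,0.0115]
    - [0,0,0.0115]
    - [0,0,0.0115]
    - [0,0,0.0115]
    - [0,0,0]
    - [0,0,-0.04]
    - [0,0,-0.09]
    - [0,0,-0.14]
    - [0,0,-0.19]
    - [0,0,-0.19]
  grip: [1,1,1,1,1,0.6,0.6,0.6,0.6,0.6,0.6,0.6,0.6,0.6]

```text
clock: 41.42
tool_pos: [0.4892, -0.1125, 0.3114]
eef_rot: [0.594, 0.804, 0.002, 0.004]
contact_force: [-0.2, 0.7, -0.8]
opening: 0.401
finger_force: 0.0
```

Run:
```python
from h import *
np.set_printoptions(precision=4,suppress=True)
save('scene','s14.png'); s=r.get_state(); print(s['tool_pos'],s['opening'],s['contact_force'])
# pump: yaw 1.87 -> 1.58 kept; tips 19 mm ahead
p=np.array([.4876,-.113,.308])
plan([(.561,.332,.33,1.57,1,10),(.561,.332,.281,1.57,1,4)],p,rot(1.87))
for k in ('scene','top'):
  if k=='top': cams.snapshot('top')
  for n in ['pump_top','start_top','cup_grip','cup_bowl']:
    print(n,[(np.round(d['position'],3).tolist(),round(d['p'],2)) for d in models.place_of(k,n)][:1])
```

```text
[ 0.4878 -0.1129  0.3091] 0.3988404182937554 [-1.0764 -0.6592  0.2652]
[0.0, 0.0, 0.3] [0.404, 0.201, -0.022] 1 x 10
[0.0, 0.0, 0.3] [0.404, 0.201, 0.027] 1 x 4
pump_top [([0.561, 0.328, 0.25], 0.85)]
start_top [([0.694, -0.146, 0.001], 0.51)]
cup_grip [([0.486, -0.11, 0.103], 0.69)]
cup_bowl [([0.566, -0.092, 0.04], 0.75)]
pump_top [([0.557, 0.331, 0.252], 0.73)]
start_top [([0.76, -0.124, -0.0], 0.57)]
cup_grip []
cup_bowl [([0.566, -0.086, 0.04], 0.66)]
```

View pics/s14.png

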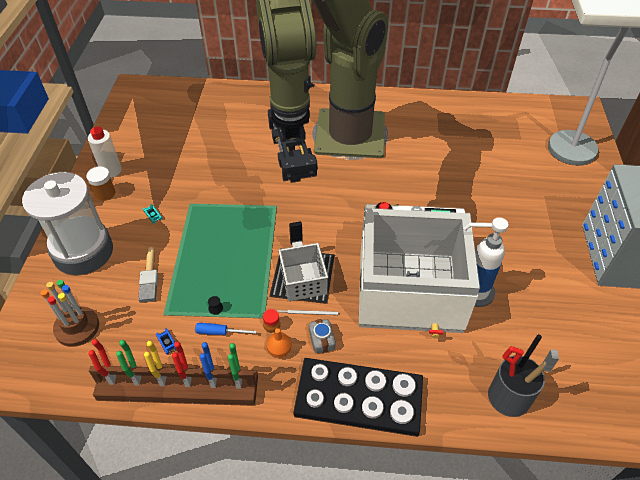

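The cup stands upright on its draining mat at (303,272), and cases show on the tank floor at (413,270). Next I move above the pump head with the fingers closed.

Emit:
jog_arm:
  turn:
    - [0,0,0.02]
    - [0,0,0.05]
    - [0,0,0.09]
    - [0,0,0.13]
    - [0,0,0.17]
    - [0,0,0.21]
    - [0,0,0.25]
    - [0,0,0.28]
    - [0,0,0.3]
    - [0,0,0.3]
    - [0,0,0.3]
    - [0,0,0.3]
    - [0,0,0.3]
    - [0,0,0.3]
    - [0,0,0.3]
  translation:
    - [0.015,0.007,-0.01]
    - [0.05,0.025,-0.02]
    - [0.09,0.045,-0.022]
    - [0.135,0.067,-0.022]
    - [0.18,0.09,-0.022]
    - [0.225,0.112,-0.022]
    - [0.27,0.135,-0.022]
    - [0.315,0.157,-0.022]
    - [0.355,0.177,-0.022]
    - [0.385,0.192,-0.022]
    - [0.404,0.201,-0.015]
    - [0.404,0.2,0.01]
    - [0.404,0.2,0.025]
    - [0.404,0.2,0.025]
    - [0.404,0.2,0.025]
  grip: [1,1,1,1,1,1,1,1,1,1,1,1,1,1,1]
  force: 20

```text
clock: 43.8
tool_pos: [0.5597, 0.332, 0.283]
eef_rot: [0.708, 0.706, 0.001, 0.0]
contact_force: [0.2, -0.3, 0.1]
opening: 0.003
finger_force: 0.0
```

Run:
```python
from h import *
np.set_printoptions(precision=4,suppress=True)
a=save('wrist','w15.png'); s=r.get_state(); print(s['tool_pos'],s['opening'],s['contact_force'])
b=save('scene','s15.png'); t=save('top','t15.png')
f=lambda i:cv2.resize(i,(398,300),interpolation=cv2.INTER_CUBIC)
save('','c15.png',np.hstack([f(b[170:320,370:570]),f(t[190:290,130:262])]))
print(proj('scene',[.561,.332,.252]),proj('top',[.561,.332,.252]))
```

```text
[0.5598 0.3322 0.2832] 0.005878091706833267 [ 0.0771  0.0014 -0.0794]
(np.float64(500.40140517426426), np.float64(223.2098067647333)) (np.float64(172.4637322239218), np.float64(237.2192265065541))
```

View pics/c15.png

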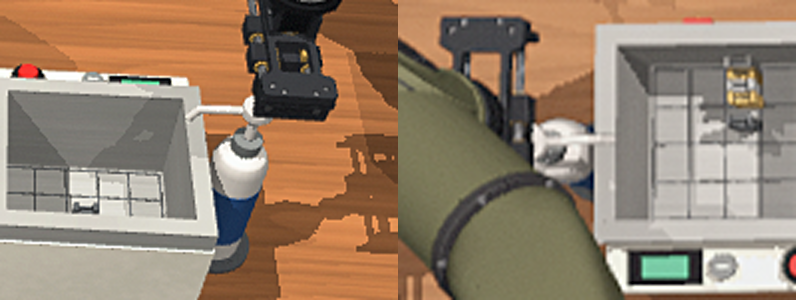

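The closed fingers sit right above the pump head at left crop (257,110), and cases lie on the tank floor at right crop (743,90). First stroke: down and hold.

Emit:
jog_arm:
  turn:
    - [0,0,0]
    - [0,0,0]
    - [0,0,0]
    - [0,0,0]
    - [0,0,0]
    - [0,0,0]
    - [0,0,0]
    - [0,0,0]
  translation:
    - [0,0,0.008]
    - [0,0,0.014]
    - [0,0,0.019]
    - [0,0,0.024]
    - [0,0,0.028]
    - [0,0,0.031]
    - [0,0,0.031]
    - [0,0,0.031]
  grip: [1,1,1,1,1,1,1,1]

```text
clock: 44.95
tool_pos: [0.5594, 0.3322, 0.2535]
eef_rot: [0.708, 0.707, 0.001, 0.001]
contact_force: [-3.0, -3.4, 15.1]
opening: 0.006
finger_force: 7.4
```

The force of 15 N, against 8.5 N for the spring, shows the head bottomed out. Now up, the second stroke, and up again.

Emit:
jog_arm:
  turn:
    - [0,0,0]
    - [0,0,0]
    - [0,0,0]
    - [0,0,0]
    - [0,0,0]
    - [0,0,0]
    - [0,0,0]
    - [0,0,0]
    - [0,0,0]
    - [0,0,0]
    - [0,0,0]
    - [0,0,0]
    - [0,0,0]
  translation:
    - [0,0,-0.008]
    - [0,0,-0.016]
    - [0,0,-0.024]
    - [0,0,-0.031]
    - [0,0,-0.031]
    - [0,0,-0.031]
    - [0,0,-0.022]
    - [0,0,-0.014]
    - [0,0,-0.008]
    - [0,0,-0.003]
    - [0,0,0]
    - [0,0,0]
    - [0,0,0]
  grip: [1,1,1,1,1,1,1,1,1,1,1,1,1]

```text
clock: 46.58
tool_pos: [0.5594, 0.3323, 0.2535]
eef_rot: [0.708, 0.707, 0.001, 0.0]
contact_force: [-3.9, -3.3, 15.7]
opening: 0.006
finger_force: 7.9
```

Emit:
jog_arm:
  turn:
    - [0,0,0]
    - [0,0,0]
    - [0,0,0]
    - [0,0,0]
    - [0,0,0]
    - [0,0,0]
    - [0,0,0]
    - [0,0,0]
  translation:
    - [0,0,-0.008]
    - [0,0,-0.016]
    - [0,0,-0.024]
    - [0,0,-0.035]
    - [0,0,-0.055]
    - [0,0,-0.075]
    - [0,0,-0.075]
    - [0,0,-0.075]
  grip: [1,1,1,1,1,1,1,1]

```text
clock: 47.58
tool_pos: [0.559, 0.3317, 0.3252]
eef_rot: [0.707, 0.707, -0.001, 0.0]
contact_force: [-0.4, 0.2, 0.6]
opening: 0.006
finger_force: 0.0
```

Run:
```python
from h import *
np.set_printoptions(precision=4,suppress=True)
s=r.get_state(); print(s['tool_pos'],s['contact_force'])
save('scene','s16.png')
for n in ['pump_top']: print(n,[(np.round(d['position'],3).tolist(),round(d['p'],2)) for d in models.place_of('scene',n)][:1])
plan([(.450,.0935,.31,1.57,1,10),(.450,.0935,.195,1.57,1,4)],np.array([.5597,.332,.327]),rot(1.57))
```

```text
[0.559  0.3317 0.3252] [-0.3805  0.1799  0.6468]
pump_top []
[0.0, 0.0, 0.0] [-0.239, -0.11, 0.017] 1 x 10
[0.0, 0.0, 0.0] [-0.239, -0.11, 0.132] 1 x 4
```

Run:
```python
from h import *
plan([(.449,.0935,.31,.2,1,10),(.449,.0935,.196,.2,1,4)],np.array([.5595,.332,.3265]),rot(1.57))
```

```text
[0.0, 0.0, 1.37] [-0.239, -0.11, 0.017] 1 x 10
[0.0, 0.0, 1.37] [-0.239, -0.11, 0.13] 1 x 4
```

Emit:
jog_arm:
  turn:
    - [0,0,0.1]
    - [0,0,0.25]
    - [0,0,0.42]
    - [0,0,0.6]
    - [0,0,0.78]
    - [0,0,0.95]
    - [0,0,1.12]
    - [0,0,1.28]
    - [0,0,1.37]
    - [0,0,1.37]
    - [0,0,1.37]
    - [0,0,1.37]
    - [0,0,1.37]
    - [0,0,1.37]
    - [0,0,1.37]
    - [0,0,1.37]
  translation:
    - [-0.02,-0.01,0]
    - [-0.05,-0.023,0]
    - [-0.08,-0.037,0]
    - [-0.115,-0.053,0]
    - [-0.15,-0.069,0]
    - [-0.18,-0.083,0]
    - [-0.21,-0.097,0]
    - [-0.23,-0.106,0.01]
    - [-0.239,-0.11,0.017]
    - [-0.239,-0.11,0.017]
    - [-0.239,-0.11,0.04]
    - [-0.239,-0.11,0.08]
    - [-0.239,-0.11,0.11]
    - [-0.239,-0.11,0.13]
    - [-0.239,-0.11,0.13]
    - [-0.239,-0.11,0.13]
  grip: [1,1,1,1,1,1,1,1,1,1,1,1,1,1,1,1]

```text
clock: 49.68
tool_pos: [0.4497, 0.0938, 0.1968]
eef_rot: [0.995, 0.1, 0.001, -0.0]
contact_force: [0.4, 1.2, -0.4]
opening: 0.006
finger_force: 0.0
```

Run:
```python
from h import *
np.set_printoptions(precision=4,suppress=True)
a=save('wrist','w17.png'); s=r.get_state(); print(s['tool_pos'],s['contact_force'])
b=save('scene','s17.png')
f=lambda i,w:cv2.resize(i,(w,300),interpolation=cv2.INTER_CUBIC)
save('','c17.png',np.hstack([f(a,400),f(b[170:320,320:520],398)]))
```

```text
[0.4498 0.0937 0.197 ] [-0.0216 -0.355   0.1656]
```

View pics/c17.png

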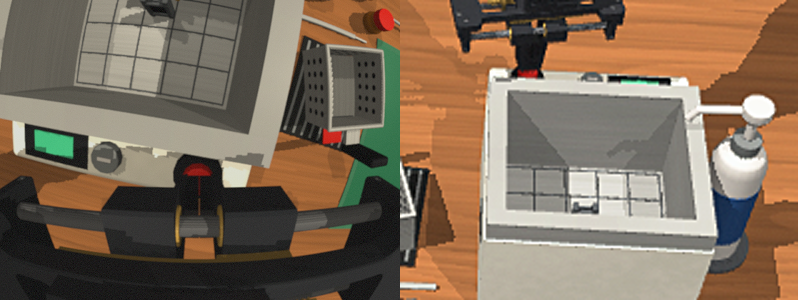

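The fingertips are over the red button (left crop 198,170), and the pump head is back up (right crop 757,110). Now I press the button and retreat.

Emit:
jog_arm:
  turn:
    - [0,0,0]
    - [0,0,0]
    - [0,0,0]
    - [0,0,0]
    - [0,0,0]
    - [0,0,0]
    - [0,0,0]
  translation:
    - [0,0,0.006]
    - [0,0,0.01]
    - [0,0,0.013]
    - [0,0,0.016]
    - [0,0,0.0185]
    - [0,0,0.0185]
    - [0,0,0.0185]
  grip: [1,1,1,1,1,1,1]

```text
clock: 50.65
tool_pos: [0.4492, 0.0932, 0.18]
eef_rot: [0.995, 0.1, 0.001, 0.0]
contact_force: [-5.9, -0.9, 30.7]
opening: 0.004
finger_force: 15.6
```

Emit:
jog_arm:
  turn:
    - [0,0,0]
    - [0,0,0]
    - [0,0,0]
    - [0,0,0]
    - [0,0,0]
    - [0,0,0]
    - [0,0,0]
    - [0,0,0]
  translation:
    - [0,0,-0.005]
    - [0,0,-0.015]
    - [0,0,-0.04]
    - [0,0,-0.08]
    - [0,0,-0.12]
    - [0,0,-0.14]
    - [0,0,-0.14]
    - [0,0,-0.14]
  grip: [1,1,1,1,1,1,1,1]

```text
clock: 51.65
tool_pos: [0.4484, 0.093, 0.3168]
eef_rot: [0.995, 0.1, -0.001, 0.0]
contact_force: [-0.4, -1.0, -0.4]
opening: 0.002
finger_force: 0.0
```

Run:
```python
from h import *
a=save('wrist','w18.png'); b=save('scene','s18.png')
f=lambda i,w:cv2.resize(i,(w,300),interpolation=cv2.INTER_CUBIC)
save('','c18.png',np.hstack([f(a,400),f(b[170:320,260:460],398)]))
```

```text
(no output)
```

View pics/c18.png

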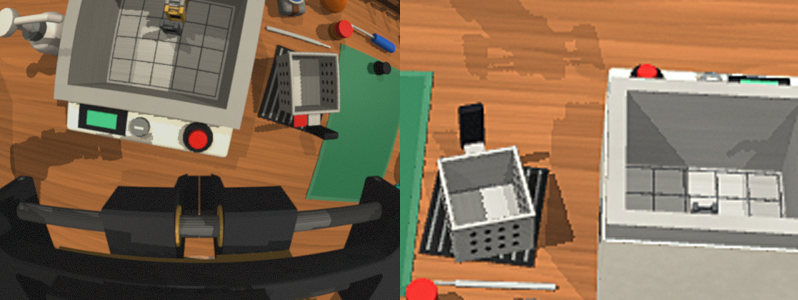

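The button reached its stop (30 N at 6 mm travel) and came back up. The cup is empty and upright on its mat, the green mat is clear, and the cases are in the tank. Handing in.

```bash
python3 -c "
from plant import r
print(r.finish_job())"
```

```text
the job is handed in; nothing more can be done
None
```

Job handed in at about 52 s, no verdict returned: five cases dropped into the tank (I saw four there directly, the fifth inferred from the empty cup and mat), empty cup back upright and shut on its mat, two full pump strokes, then start pressed to its stop; I overran the picture limit, viewing 16 instead of 14.

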